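Index the sample carousel to the transfer tube

ROBOT

A 6-joint arm with a two-finger parallel gripper is mounted at the origin on the work surface. World frame = base frame: x ahead of the robot, y to its left, z up, the work surface at z = 0. Lengths are in m, angles in rad, forces in N, time in s.
With the tool pointing down it reaches from about 0.3 to 0.775 m from the base axis. Payload 14.6 kg.
Tool frame: the origin (TCP) lies on the centre line of the jaws, within the pads' length; the fingertips stand 17 mm ahead of it and the grasp point (between the pads) lies 2 mm behind it; z points along the fingers, x is the direction in which the jaws open and shut, and the axes are right-handed (so a half turn about z gives the same grasp; the last joint's range is limited). The gripper opens to 94 mm and grips with 3 to 60 N. Pads are 16 mm wide; open, the fingers measure 119 mm over their backs; the gripper's body (75 mm by 177 mm) begins 78 mm behind the grasp point.
Start: joints at [1.165, 0.3, 1.521, -0, 1.321, -0.067], TCP at [0.183, 0.519, 0.222] pointing down, gripper open.
Joint ranges: [-3.03, 3.03], [-0.79, 2.21], [0.23, 2.52], [-1.04, 4.18], [0, 3.07], [-2.55, 2.55]. Speed limits (rad/s): [2.22, 2.22, 2.57, 3.14, 3.14, 3.14].

INTERFACE

Orientations are given as a 3x3 rotation matrix whose columns are the frame's x, y, z axes.
In Python, from station import observe, read_camera, job_done, recognise, outline_of gives the robot as it stands. The module is installed in compiled form; this text tells all that it offers.
- The arm moves only by the tool apply_moves, never from a script. Its argument "rows" is text: rows parted by semicolons, each of 4 numbers parted by spaces: the shift along the world's x, y, z in m, then the turn about the world's z in rad. In form: dx dy dz twist; .... A call has 1 to 10 rows; each row is the pose to reach, as a shift and turn from the pose measured when the call began; what a row does not reach only later rows make up. A row lasts 1/10 s, in which the tool goes at most 50 mm and 8.59 degrees, less where a joint would pass 70% of its speed; a pose out of reach is approached as far as the arm can. A call with a gripper value outside its range is refused whole. "fingers" is the finger opening in m, from 0 to 0.094, set as the call begins (left out, the last holds). The fingers move at their own pace and stop on an object; "force" is the grip in N (left out, the last holds). Time passes only in rows, so rows that repeat a pose let the fingers close. It gives the time, the measured TCP pose, the force and the opening at its end, in the units of the state.
- observe(): the state, without advancing time (a new reading comes with each control period).
- read_camera(name): name is "side" or "top" or "wrist"; returns a dict with "color" (420x560x3 uint8, blue, green, red), "depth" (420x560 float32, m along the optical axis (not along the pixel's ray), 0 where there is no reading), "vertical_fov" (degrees; the focal length in pixels is half the picture's height over the tangent of half this angle, whatever the lens; pixels are square), "cx", "cy" (the principal point, pixels), "world_from_camera" (4x4, takes a point from camera to world coordinates). Camera axes: x right, y up, looking along -z (the intrinsics and any distortion apply to the point x, -y, -z); pixel columns grow to the right and rows downward; lengths in m; the calibration is good to about 2 mm. A picture is of the moment at which its call begins.
- job_done(): hands the job in, once; it reports no verdict.
Trained networks look in a picture, given as the dict that the camera call returned (one of the last four; its "shot" number tells which), for a name from the list of things; names that differ only in an ending like _2 or _b are one class to them, and where a whole thing is asked for, a point or a joint stands for the part that bears it (a point fixed in the world has none). Each returns a list of dicts, best first, with "p" (0 to 1); they miss things now and then, are a little off and sometimes report something else, mostly with a low value. They report only what shows in the picture. A call takes as long as a camera call. They do not tell look-alikes from the thing itself.
- recognise(query, picture): "at" ([x, y, z] in m, in the coordinates of the camera as it stood for that picture, good to about 4 mm: the middle of the surface that is visible of it).
- outline_of(query, picture): "pixels" (420x560 bool, what is visible of it).
The state is a dict: "t": time; "joint_pos": joint angles; "dq": joint speeds; "tau": joint torques, N m; "eef_pos": TCP position; "orientation": TCP orientation; "wrist_force": force on the tool from outside, world axes, zero at the start; "torque": the same for the moment, N m; "opening": finger opening in m.
Only numpy, scipy, OpenCV 4.12 (cv2) and the standard library are available. Lean on these libraries where they do the work, as an engineer would, in place of code of your own. Each camera call takes 0.05 s, during which the arm holds its last target. There are 200 camera calls.

TASK

Push the sample carousel round by its spokes with a fingertip until the piece with the hole through it, the ring, stands squarely in front of the open mouth of the transfer tube, and leave it there. Push gently and touch only the spokes: never the round plate or the pieces on it, which must all ride along in their seats. Grasp and lift nothing, and leave the other things on the bench where they are.

Things in the scene. Friction and masses are not known exactly. Their poses are not given: they have to be found in the camera images.
- star: Turning star wheel: five equal round steel spokes 72 deg apart about a vertical axis through its origin (42 mm above the bench); own x runs along one spoke. Spokes: 10 mm thick, centre line 50 mm above the bench, bare from 88 to 140 mm from the axis, 37 mm or more of free room below. Turns either way over a full turn with light friction (about 1 N at a spoke) and stays where left. Carries the plate
- plate: Round aluminium plate, 176 mm across, fixed on the star wheel and turning with it; top 56 mm above the bench; origin and axes as the star. Five seats with black pads, one in line with each spoke, centred 58 mm from the axis, each within four 6 mm high pins; a dark hub cap 24 mm across, 12 mm high, in the middle. Not to be touched
- hub (a point): Point on the turning axis at the plate's top, 56 mm above the bench
- station (a point): Fixed point in front of the tube's mouth, 58 mm from the turning axis and 56 mm above the bench: where the centre of the ring's underside should come to stand, on the line from the axis to the tube mouth
- tube_mouth (a point): Centre of the open end of the transfer tube: 150 mm from the axis, 66 mm above the bench; the spokes' ends pass it with 10 mm to spare. A fixed level steel tube 47 mm in diameter, running straight away from the axis for 95 mm, with a bolted flange 70 mm across, 220 to 233 mm from the axis, rising to 101 mm above the bench
- ring: The piece to bring to the tube: a loose flat steel ring, 47 mm outside, 29 mm hole, 9 mm thick, lying in one of the seats, so its direction from the axis is also that of one spoke. Origin at the centre of its underside, 56 mm above the bench
- disc: Another loose piece in a seat: a solid steel disc 47 mm across and 9 mm thick. Origin at the centre of its underside
- stub: Another loose piece in a seat: a steel stub with a 47 mm round foot 8 mm thick and an upright 16 mm pin, 26 mm high in all. Origin at the centre of its underside
- bottle: Bystander: brown bottle, 80 mm across, 170 mm high, on the right of the bench. Origin at the centre of its underside
- screwdriver: Bystander: screwdriver with an orange handle lying on the right of the bench. Its length runs along its own x
- jar: Bystander: small clear jar, 60 mm across, 60 mm high, on the left of the bench. Origin at the centre of its underside
Mind the look-alikes: they are no part of the job. There is more than one size of the stub; the one meant has the size given above.

How it is judged:
At the end, for the whole second after the job is handed in: The ring's centre is within 7 mm of the station point in front of the tube mouth, the carousel is at rest, and ring, disc and stub all lie flat in seats on the plate (53 to 63 mm from the axis) (horizontal distance between ring and station below 0.007 m and angular speed of star below 0.05 rad/s and horizontal distance between ring and hub between 0.053 and 0.063 m and angle between each of ring, disc, stub's own z axis and vertical below 0.1 rad and height (world z) of each of ring, disc, stub below 0.06 m and horizontal distance between disc and hub between 0.053 and 0.063 m and horizontal distance between stub and hub between 0.053 and 0.063 m); the robot touches nothing.
It fails at once if the ring, disc or stub is lifted, tipped or out of its seat (not (horizontal distance between ring and hub between 0.053 and 0.063 m and angle between ring's own z axis and vertical below 0.1 rad and height (world z) of ring below 0.06 m) or not (horizontal distance between disc and hub between 0.053 and 0.063 m and angle between disc's own z axis and vertical below 0.1 rad and height (world z) of disc below 0.06 m) or not (horizontal distance between stub and hub between 0.053 and 0.063 m and angle between stub's own z axis and vertical below 0.1 rad and height (world z) of stub below 0.06 m)).
It fails at once if the robot touches the ring, disc or stub (over 1 N) (contact force between any of the fingers, the arm and ring above 1 N or contact force between any of the fingers, the arm and disc above 1 N or contact force between any of the fingers, the arm and stub above 1 N).
It fails at once if the robot touches the plate (over 1 N) (contact force between any of the fingers, the arm and plate above 1 N).
It fails at once if the carousel is pushed harder than 25 N (contact force between any of the fingers, the arm and star above 25 N).
It fails at once if the bottle, screwdriver or jar is moved more than 15 mm (distance of any of bottle, screwdriver, jar from where it was at the start of the episode above 0.015 m).
It also fails if it takes over 61 s, if anything falls off the work surface, if the arm or the gripper's body presses on something with over 40 N, if the wrist force passes 120 N, or if a joint passes its speed limit or range.

## Working session

There is one attempt and no reset: what is moved stays moved. The work goes in short steps, Python scripts to look and compute and a tool call to move; the robot and the scene stay as the last step left them, time stands still between calls to the robot, and variables do not carry over. Pictures are saved under pics/ and viewed, about 8 in all and at most 12, crops included, and the job is handed in when it is done.

Besides the shell and the picture viewer there is one more tool, called by a JSON object that holds its "name" and its "arguments", one argument or row to a line. apply_moves: Moves the arm, as the interface text tells. Its arguments: {"type":"object","properties":{"rows":{"type":"string"},"fingers":{"type":"number"},"force":{"type":"number"}},"required":["rows"]}

```bash
mkdir -p pics; cat > h.py <<'E'
import numpy as np, cv2
from station import *
def K(p):
    f=210/np.tan(np.radians(p["vertical_fov"])/2); return f,p["cx"],p["cy"]
def w(p,c): 
    T=np.array(p["world_from_camera"]); return T[:3,:3]@np.array(c)+T[:3,3]
def pix2plane(p,u,v,z):
    f,cx,cy=K(p);T=np.array(p["world_from_camera"])
    d=T[:3,:3]@np.array([(u-cx)/f,-(v-cy)/f,-1]);o=T[:3,3]
    return o+d*(z-o[2])/d[2]
def proj(p,X):
    f,cx,cy=K(p);T=np.array(p["world_from_camera"])
    c=T[:3,:3].T@(np.array(X)-T[:3,3]); return cx+f*c[0]/-c[2], cy-f*c[1]/-c[2]
E
python3 - <<'E'
from h import *
np.set_printoptions(precision=4,suppress=True)
ims=[]
for n in("top","side"):
    p=read_camera(n);print(n,[k for k in p],p["vertical_fov"],p["cx"],p["cy"],np.array(p["world_from_camera"]).tolist())
    for q in("star","plate","hub","tube_mouth","ring","disc","stub","bottle","screwdriver","jar"):
        for r in recognise(q,p)[:4]:
            X=w(p,r["at"]);print(q,round(r["p"],2),X,np.round(proj(p,X)))
    cv2.imwrite(f"pics/{n}0.png",p["color"])
s=observe();print(s["t"],s["eef_pos"],s["orientation"])
E
```

```text
top ['color', 'depth', 'vertical_fov', 'cx', 'cy', 'world_from_camera', 'shot'] 44.41907405962375 271.9177658646404 221.85595198279472 [[-0.012051395301613099, 0.9874368293470991, -0.1575540285750629, 0.3166401923293611], [-0.9999213758798301, -0.011354787065571477, 0.005320795925709741, 0.042512092515166695], [0.0034649574126929777, 0.15760576404320692, 0.9874960340226613, 1.2889168578784127], [0.0, 0.0, 0.0, 1.0]]
star 0.93 [0.5734 0.0711 0.0547] [257. 198.]
plate 0.89 [0.5726 0.0644 0.0584] [260. 198.]
hub 0.77 [0.572  0.0686 0.0556] [258. 198.]
tube_mouth 0.62 [0.7138 0.1701 0.0785] [216. 140.]
ring 0.67 [0.6336 0.0686 0.0656] [258. 173.]
disc 0.83 [0.5972 0.0105 0.0618] [282. 187.]
stub 0.96 [0.3747 0.0862 0.0124] [252. 280.]
stub 0.62 [0.5319 0.103  0.0628] [244. 214.]
stub 0.44 [0.4183 0.1882 0.0053] [211. 263.]
bottle 0.56 [ 0.6124 -0.37    0.1168] [445. 174.]
screwdriver 0.73 [ 0.3799 -0.3622  0.0178] [434. 276.]
screwdriver 0.45 [0.715  0.1665 0.0797] [217. 139.]
screwdriver 0.27 [0.5708 0.0678 0.057 ] [259. 199.]
jar 0.86 [0.4974 0.4426 0.06  ] [103. 230.]
side ['color', '
[... 506 characters left out ...]
 0.0813 0.0541] [264. 234.]
plate 0.63 [0.6322 0.0677 0.0631] [236. 222.]
plate 0.19 [ 0.3798 -0.3559  0.0162] [352. 144.]
hub 0.65 [0.5724 0.0804 0.0538] [260. 233.]
tube_mouth 0.74 [0.718  0.1789 0.0083] [188. 270.]
ring 0.54 [0.6288 0.0695 0.0639] [237. 223.]
ring 0.19 [0.718  0.1807 0.0105] [187. 270.]
disc 0.81 [0.591  0.0173 0.0632] [258. 210.]
stub 0.75 [0.5272 0.1078 0.0686] [278. 240.]
stub 0.74 [0.4138 0.1928 0.0053] [323. 297.]
bottle 0.55 [ 0.6236 -0.3572  0.0864] [273. 115.]
screwdriver 0.61 [ 0.3814 -0.3579  0.0195] [352. 143.]
jar 0.82 [0.4985 0.4523 0.0611] [258. 404.]
1.1 [0.1828 0.5187 0.2224] [[ 0.3323  0.9432  0.    ]
 [ 0.9432 -0.3323 -0.    ]
 [-0.      0.     -1.    ]]
```

```bash
python3 - <<'E'
import cv2
a=cv2.imread("pics/top0.png")[100:300,150:410]
cv2.imwrite("pics/top0c.png",cv2.resize(a,None,fx=3,fy=3,interpolation=cv2.INTER_CUBIC))
E
```

```text
(no output)
```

View pics/top0c.png

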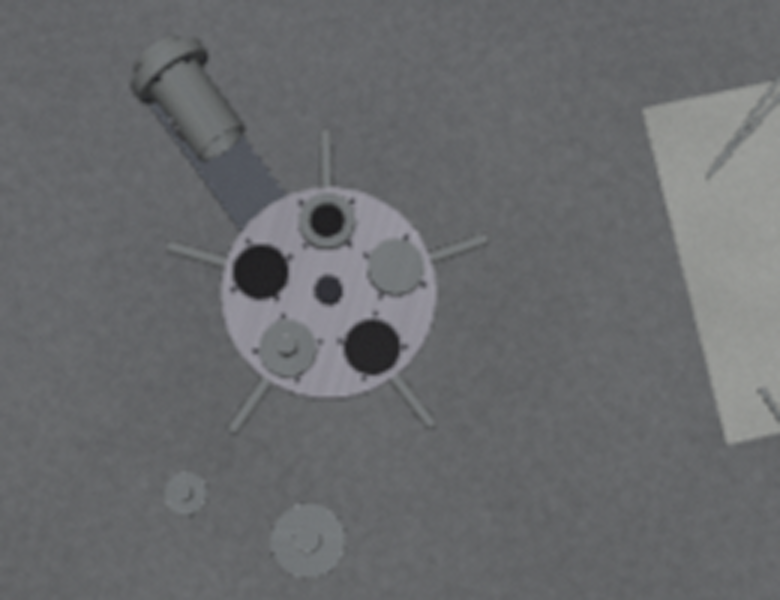

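View pics/side0.png

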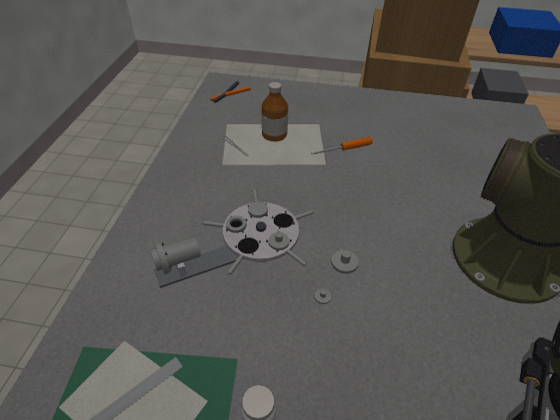

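The top crop (3x, offset 150,100) shows the ring with its open hole at crop (327,220), the solid disc at (395,267), the 47 mm stub at (288,347) and two empty black seats at (261,271) and (372,347). The tube mouth is at about (222,148). Look-alikes:
- Two loose stubs on the bench, at (185,493) and (307,541).
- Empty black pads, which could pass for holes.

The piece with a real metal rim is the ring. It needs about 36° counter-clockwise.

```bash
cat > m.py <<'E'
from h import *
np.set_printoptions(precision=4,suppress=True)
def cloud(p,m):
    f,cx,cy=K(p);v,u=np.nonzero(m&(p["depth"]>0));d=p["depth"][v,u]
    c=np.c_[(u-cx)/f*d,-(v-cy)/f*d,-d];T=np.array(p["world_from_camera"]);return c@T[:3,:3].T+T[:3,3]
def cen(m):
    c=max(cv2.findContours(m.astype(np.uint8),0,1)[0],key=cv2.contourArea); return c
def measure(n):
    p=read_camera(n)
    g=p["color"]
    o=lambda q:[r for r in outline_of(q,p)]
    r=o("plate")[0]["pixels"]
    W=np.array([pix2plane(p,*c[0],.056)[:2] for c in cv2.convexHull(cen(r))],np.float32)
    (hx,hy),R=cv2.minEnclosingCircle(W)
    e=cv2.fitEllipse(W) if len(W)>5 else None
    print(n,"plate circ",hx,hy,R,e)
    ful=np.ones(g.shape[:2],bool);P=cloud(p,ful)
    hub=np.array(e[0]); rel=P[:,:2]-hub; rr=np.hypot(*rel.T)
    # spokes from depth
    s=(rr>.095)&(rr<.138)&(P[:,2]>.04)&(P[:,2]<.062)
    a=np.degrees(np.arctan2(rel[s,1],rel[s,0]))
    ph=np.degrees(np.angle(np.exp(1j*np.radians(a)*5).mean()))/5
    print("spoke phase mod72",ph,s.sum(),"hist",sorted({int(x)//6*6 for x in a}))
    # tube
    t=(rr>.155)&(rr<.215)&(P[:,2]>.068)&(P[:,2]<.1)&(rel[:,0]>0)&(rel[:,1]>0)
    Q=P[t]; c=Q[:,:2].mean(0)-hub; vx=cv2.fitLine(Q[:,:2].astype(np.float32),cv2.DIST_HUBER,0,.01,.01).ravel()
    print("tube n",t.sum(),"bearing",np.degrees(np.arctan2(c[1],c[0])),"axis",np.degrees(np.arctan2(vx[1],vx[0])),"zmax",np.percentile(Q[:,2],98))
    for q in("ring","disc"):
        for r in o(q)[:1]:
            C=np.array([pix2plane(p,*c[0],.065)[:2] for c in cv2.convexHull(cen(r["pixels"]))],np.float32)
            (x,y),R=cv2.minEnclosingCircle(C);x,y=x-hub[0],y-hub[1]
            print(q,r["p"],"r",np.hypot(x,y),"ang",np.degrees(np.arctan2(y,x)),"R",R)
    return p
if __name__=="__main__":
    import sys
    for n in sys.argv[1:]: cv2.imwrite(f"pics/{n}_last.png",measure(n)["color"])
E
python3 m.py top side
```

```text
top plate circ 0.5758796334266663 0.06710122525691986 0.08966588228940964 ((0.5758077502250671, 0.06758435070514679), (0.17544466257095337, 0.17668810486793518), 114.40313720703125)
spoke phase mod72 0.8640943565497737 352 hist [-150, -144, -78, -72, 0, 66, 72, 138, 144]
tube n 446 bearing 35.31215244836136 axis 36.911945 zmax 0.09249646970664067
ring 0.64 r 0.001844200180872454 ang -156.9719515847681 R 0.08752667158842087
disc 0.66 r 0.03068153860086269 ang 160.26314469075743 R 0.11503268033266068
side plate circ 0.5723823308944702 0.0716593861579895 0.09188273549079895 ((0.5729354619979858, 0.07099829614162445), (0.17640931904315948, 0.18377317488193512), 10.841782569885254)
spoke phase mod72 0.7796425675284714 355 hist [-144, -138, -78, -72, -6, 0, 66, 72, 138, 144]
tube n 539 bearing 36.66965807581438 axis 30.988956 zmax 0.08950874814465955
ring 0.5 r 0.056792919803763796 ang 0.5122672260038706 R 0.0249245073646307
disc 0.59 r 0.05759285160997816 ang -71.18142590704204 R 0.02777010388672352
```

{"name": "apply_moves", "arguments": {
  "rows": "0.032 -0.035 0 0; 0.064 -0.070 0 0; 0.096 -0.105 0 0; 0.128 -0.140 0 0; 0.160 -0.175 0 0; 0.192 -0.210 0 0; 0.224 -0.245 0 0; 0.256 -0.280 0 0; 0.288 -0.315 0 0; 0.320 -0.351 0 0",
  "fingers": 0,
  "force": 10
}}

```text
t: 2.5
eef_pos: [0.5039, 0.1661, 0.2226]
orientation: [[0.332, 0.943, 0.0], [0.943, -0.332, 0.0], [0.0, 0.0, -1.0]]
wrist_force: [-0.5, 0.8, 0.4]
opening: 0.0174
```

{"name": "apply_moves", "arguments": {
  "rows": "0 0 0 0; 0 0 0 0; 0 0 0 0; 0 0 0 0"
}}

```text
t: 2.9
eef_pos: [0.5033, 0.1671, 0.2228]
orientation: [[0.331, 0.944, 0.001], [0.944, -0.331, 0.0], [0.0, 0.0, -1.0]]
wrist_force: [-0.4, -0.2, -0.3]
opening: 0.0006
```

```bash
python3 m.py wrist
```

```text
wrist plate circ 0.5536676645278931 0.06299244612455368 0.08581038564443588 ((0.540506899356842, 0.06094111129641533), (0.10050950199365616, 0.1648469865322113), 12.299561500549316)
spoke phase mod72 -2.7474233235961467 501 hist [-138, -132, -60, -54, 36, 42, 48, 126, 132]m.py:26: RuntimeWarning: Mean of empty slice.
  Q=P[t]; c=Q[:,:2].mean(0)-hub; vx=cv2.fitLine(Q[:,:2].astype(np.float32),cv2.DIST_HUBER,0,.01,.01).ravel()
  ret = um.true_divide(
Traceback (most recent call last):
  File "m.py", line 36, in <module>
    for n in sys.argv[1:]: cv2.imwrite(f"pics/{n}_last.png",measure(n)["color"])
                                                            ~~~~~~~^^^
  File "m.py", line 26, in measure
    Q=P[t]; c=Q[:,:2].mean(0)-hub; vx=cv2.fitLine(Q[:,:2].astype(np.float32),cv2.DIST_HUBER,0,.01,.01).ravel()
                                      ~~~~~~~~~~~^^^^^^^^^^^^^^^^^^^^^^^^^^^^^^^^^^^^^^^^^^^^^^^^^^^^^
cv2.error: OpenCV(4.12.0) /io/opencv/modules/imgproc/src/linefit.cpp:50: error: (-215:Assertion failed) count > 0 in function 'fitLine2D_wods'
```

```bash
python3 - <<'E'
from m import *
p=read_camera("wrist");cv2.imwrite("pics/w1.png",p["color"])
hub=np.array([.5745,.069]);P=cloud(p,np.ones((420,560),bool));rel=P[:,:2]-hub;rr=np.hypot(*rel.T)
for a0 in(144,72,216):
    a=np.degrees(np.arctan2(rel[:,1],rel[:,0]))%360
    s=(rr>.1)&(rr<.135)&(P[:,2]>.04)&(P[:,2]<.065)&(abs(a-a0)<12)
    if s.sum()>20: print(a0,s.sum(),np.median(a[s]),P[s].mean(0),cv2.fitLine(P[s,:2].astype(np.float32),1,0,.01,.01).ravel(),P[s,2].max())
E
```

```text
144 384 145.42749492796207 [0.4776 0.1358 0.0543] [ 0.816  -0.578   0.4815  0.1334] 0.05690522805247311
216 391 217.54665266948228 [ 0.4815 -0.0032  0.0537] [ 0.7885  0.615   0.4764 -0.0065] 0.05665641021624729
```

View pics/w1.png

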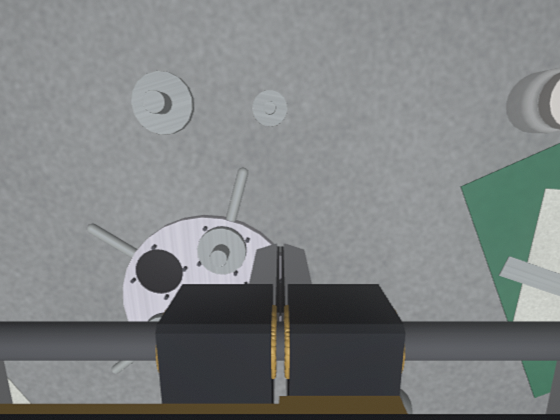

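Wrist view: the stub's spoke lies at (237,195), with the fingertips at about (280,265) beside it in free space. I'll lower the fingers there now.

{"name": "apply_moves", "arguments": {
  "rows": "0 0 -0.03 0; 0 0 -0.06 0; 0 0 -0.09 0; 0 0 -0.12 0; 0 0 -0.14 0; 0 0 -0.155 0; 0 0 -0.165 0; 0 0 -0.17 0; 0 0 -0.17 0"
}}

```text
t: 3.95
eef_pos: [0.5034, 0.167, 0.0527]
orientation: [[0.331, 0.944, 0.0], [0.944, -0.331, 0.0], [0.0, 0.0, -1.0]]
wrist_force: [-0.7, 0.5, -0.6]
opening: 0.0005
```

{"name": "apply_moves", "arguments": {
  "rows": "-0.0034 -0.0026 0 0; -0.0067 -0.0052 0 0; -0.0099 -0.0080 0 0; -0.0130 -0.0109 0 0; -0.0159 -0.0138 0 0; -0.0188 -0.0169 0 0; -0.0216 -0.0201 0 0; -0.0242 -0.0234 0 0; -0.0268 -0.0268 0 0; -0.0292 -0.0302 0 0"
}}

```text
t: 4.95
eef_pos: [0.474, 0.1365, 0.0527]
orientation: [[0.331, 0.944, 0.0], [0.944, -0.331, 0.0], [0.0, 0.0, -1.0]]
wrist_force: [1.4, 0.7, -0.2]
opening: 0.0003
```

```bash
python3 m.py side
```

```text
side plate circ 0.5715190172195435 0.07106924057006836 0.09174247831106186 ((0.5750473737716675, 0.07092750072479248), (0.17067500948905945, 0.18312978744506836), 12.309831619262695)
spoke phase mod72 8.536978189334707 254 hist [-66, 0, 6, 78, 84, 138, 144, 150, 156]
tube n 539 bearing 36.993298901254164 axis 33.19662 zmax 0.09001915367858523
ring 0.42 r 0.01032406172754198 ang 104.3893004408645 R 0.0896715298295021
disc 0.62 r 0.05802919838345566 ang -65.62231998563482 R 0.028762489557266235
```

View pics/side_last.png

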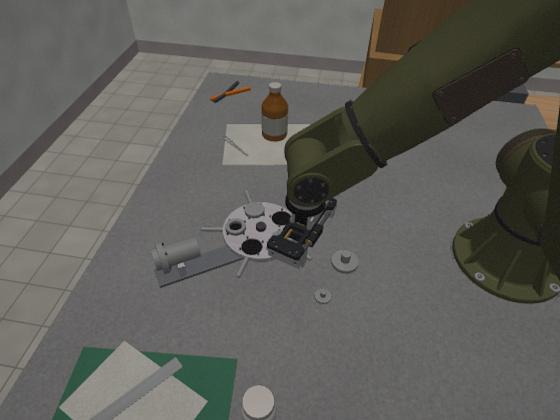

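Side view: the finger (about (300,255)) has started the wheel, which has turned about 5.6°, and all pieces are seated. I'll keep going along the arc.

{"name": "apply_moves", "arguments": {
  "rows": "-0.0021 -0.0034 0 0; -0.0043 -0.0070 0 0; -0.0063 -0.0107 0 0; -0.0083 -0.0145 0 0; -0.0100 -0.0183 0 0; -0.0117 -0.0222 0 0; -0.0132 -0.0261 0 0; -0.0146 -0.0301 0 0; -0.0158 -0.0341 0 0; -0.0169 -0.0382 0 0"
}}

```text
t: 6.15
eef_pos: [0.4571, 0.0981, 0.0527]
orientation: [[0.331, 0.944, 0.0], [0.944, -0.331, 0.0], [0.0, 0.0, -1.0]]
wrist_force: [0.8, 0.4, -0.4]
opening: 0.0008
```

```bash
cat > a.py <<'E'
from m import *
# fixed hub; far-side spokes, away from the finger; compare spoke and tube bearings per camera
def go(n,hub):
    p=read_camera(n);P=cloud(p,np.ones((420,560),bool));rel=P[:,:2]-hub;rr=np.hypot(*rel.T)
    a=np.degrees(np.arctan2(rel[:,1],rel[:,0]))
    s=(rr>.098)&(rr<.138)&(P[:,2]>.042)&(P[:,2]<.06)
    for lo,hi in((-95,-30),(-15,50),(55,125),(126,180),(-180,-100)):
        k=s&(a>lo)&(a<hi)
        if k.sum()>15:
            m=np.median(a[k]);print(n,"spoke",round(m,1),"mod72",round((m+36)%72-36,2),k.sum(),"spread",round(a[k].std(),1))
    t=(rr>.155)&(rr<.215)&(P[:,2]>.068)&(P[:,2]<.1)&(a>10)&(a<60)
    print("tube",np.median(a[t]),t.sum())
    for q in("ring","disc","stub"):
        for r in recognise(q,p)[:3]:
            d=w(p,r["at"])[:2]-hub
            if np.hypot(*d)<.09: print(q,round(r["p"],2),"r",np.hypot(*d),"ang",np.degrees(np.arctan2(d[1],d[0])))
    return p
if __name__=="__main__":
    cv2.imwrite("pics/side_last.png",go("side",np.array([.573,.071]))["color"])
    cv2.imwrite("pics/top_last.png",go("top",np.array([.5758,.0676]))["color"])
E
python3 a.py
```

```text
side spoke -43.0 mod72 28.97 51 spread 1.3
side spoke 28.2 mod72 28.21 81 spread 1.2
side spoke 100.8 mod72 28.81 68 spread 1.3
side spoke 169.1 mod72 25.14 35 spread 5.1
side spoke -114.4 mod72 29.58 47 spread 1.2
tube 37.440433999773624 543
ring 0.79 r 0.05689196827057146 ang 25.37220481261188
disc 0.84 r 0.058418151665246915 ang -42.59861666782185
disc 0.22 r 0.016509896204490917 ang 80.16874240307662
stub 0.57 r 0.03806735167719678 ang 168.41795070155135
top spoke -42.5 mod72 29.5 61 spread 1.4
top spoke 29.6 mod72 29.57 62 spread 1.4
top spoke 101.6 mod72 29.56 66 spread 1.4
top spoke -114.3 mod72 29.75 66 spread 1.4
tube 35.53667181442381 442
ring 0.61 r 0.05795233329965158 ang 23.943286808672593
disc 0.77 r 0.05457182150246813 ang -43.480131653824316
```

```bash
cat > c.py <<'E'
from m import *
from scipy.optimize import least_squares
def run(n,h0):
    p=read_camera(n);P=cloud(p,np.ones((420,560),bool));h0=np.array(h0)
    rel=P[:,:2]-h0;rr=np.hypot(*rel.T);a=np.degrees(np.arctan2(rel[:,1],rel[:,0]))
    s=(rr>.098)&(rr<.138)&(P[:,2]>.047)&(P[:,2]<.06)&(abs(a)<135)
    X=P[s,:2]
    def fs(q):
        d=X-q[:2];t=np.arctan2(d[:,1],d[:,0])-q[2];k=np.round(t/np.radians(72));return np.hypot(*d.T)*np.sin(t-k*np.radians(72))
    r=least_squares(fs,[*h0,np.radians(32)],loss="soft_l1",f_scale=.003);h=r.x[:2];ph=np.degrees(r.x[2])
    t=(rr>.156)&(rr<.214)&(P[:,2]>.066)&(P[:,2]<.1)&(a>10)&(a<60);Q=P[t]
    def ft(q): # bearing of line through q offset
        d=Q[:,:2]-h;u=np.array([np.cos(q[0]),np.sin(q[0])]);l=-d[:,0]*u[1]+d[:,1]*u[0];return np.hypot(l,Q[:,2]-q[1])-.0235
    rt=least_squares(ft,[.63,.066],loss="soft_l1",f_scale=.003)
    print(n,"hub",h,"phase",ph,"tube",np.degrees(rt.x[0]),"z",rt.x[1],"to go",np.degrees(rt.x[0])-ph,"rms",np.sqrt((rt.fun**2).mean()),len(Q))
    return p
if __name__=="__main__":
    run("top",[.5758,.0676]);run("side",[.573,.071])
E
python3 c.py
```

```text
top hub [0.5759 0.0674] phase 29.605859321427456 tube 34.8266043278868 z 0.06539940518021742 to go 5.220745006459342 rms 0.00204253716694499 436
side hub [0.5737 0.0687] phase 29.69042671138798 tube 34.28849697751124 z 0.06500276378233838 to go 4.598070266123258 rms 0.001365603162035743 539
```

{"name": "apply_moves", "arguments": {
  "rows": "-0.0002 -0.001 0 0; -0.0005 -0.002 0 0; -0.0007 -0.003 0 0; -0.0009 -0.004 0 0; -0.0011 -0.005 0 0; -0.0012 -0.006 0 0; -0.0012 -0.006 0 0"
}}

```text
t: 7.35
eef_pos: [0.456, 0.0924, 0.0527]
orientation: [[0.331, 0.944, 0.0], [0.944, -0.331, 0.0], [0.0, 0.0, -1.0]]
wrist_force: [-0.3, 0.9, 0.3]
opening: 0.0002
```

```bash
python3 c.py
```

```text
top hub [0.5759 0.0677] phase 32.14375386835886 tube 34.753970762473095 z 0.06534420554770351 to go 2.610216894114238 rms 0.0018987649740070686 427
side hub [0.5737 0.0693] phase 32.0751251276071 tube 34.081794926210435 z 0.06483845889115196 to go 2.0066697986033333 rms 0.0013819262401643549 538
```

{"name": "apply_moves", "arguments": {
  "rows": "-0.0001 -0.001 0 0; -0.0003 -0.002 0 0; -0.0004 -0.003 0 0; -0.0005 -0.004 0 0; -0.0006 -0.0048 0 0; -0.0006 -0.0048 0 0; -0.0006 -0.0048 0 0"
}}

```text
t: 8.15
eef_pos: [0.4553, 0.0876, 0.0526]
orientation: [[0.331, 0.944, -0.0], [0.944, -0.331, -0.0], [-0.0, -0.0, -1.0]]
wrist_force: [0.3, -0.1, 0.0]
opening: 0.0005
```

```bash
python3 c.py
```

```text
top hub [0.5759 0.0673] phase 34.63342415896897 tube 34.824569307270295 z 0.06557155242289132 to go 0.1911451483013238 rms 0.002073710435648896 432
side hub [0.5737 0.0691] phase 34.495097990460586 tube 34.115448503245105 z 0.06507403373109968 to go -0.379649487215481 rms 0.0012786957229564907 539
```

Both cameras agree the ring is in line, to within 0.4°. I'll back the finger off along the arc, away from the spoke, then lift.

{"name": "apply_moves", "arguments": {
  "rows": "0.0003 0.003 0 0; 0.001 0.008 0 0; 0.002 0.015 0 0; 0.003 0.022 0 0; 0.003 0.022 0 0; 0.003 0.022 0.03 0; 0.003 0.022 0.07 0; 0.003 0.022 0.11 0; 0.003 0.022 0.15 0; 0.003 0.022 0.19 0"
}}

```text
t: 9.25
eef_pos: [0.4579, 0.1097, 0.2444]
orientation: [[0.331, 0.944, -0.0], [0.944, -0.331, -0.0], [-0.0, -0.0, -1.0]]
wrist_force: [0.6, -0.7, -0.1]
opening: 0.0003
```

{"name": "apply_moves", "arguments": {
  "rows": "-0.02 0.03 0 0; -0.04 0.06 0 0; -0.06 0.09 0 0; -0.08 0.12 0 0; -0.10 0.15 0 0; -0.12 0.18 0 0; -0.14 0.21 0 0; -0.16 0.24 0 0; -0.16 0.24 0 0; -0.16 0.24 0 0"
}}

```text
t: 10.25
eef_pos: [0.2976, 0.3498, 0.2442]
orientation: [[0.329, 0.944, -0.0], [0.944, -0.329, -0.0], [-0.001, -0.0, -1.0]]
wrist_force: [-0.1, -0.4, -0.2]
opening: 0.0003
```

```bash
python3 c.py; python3 a.py; python3 - <<'E'
import cv2
a=cv2.imread("pics/top_last.png")[100:300,150:410]
cv2.imwrite("pics/top_end.png",cv2.resize(a,None,fx=3,fy=3,interpolation=cv2.INTER_CUBIC))
E
```

```text
top hub [0.5759 0.0674] phase 34.65393188131684 tube 34.90833249861251 z 0.06558773577991661 to go 0.25440061729566565 rms 0.002029920226974799 429
side hub [0.5737 0.0692] phase 34.47766220833328 tube 34.142732908490395 z 0.0649853018210331 to go -0.33492929984288367 rms 0.0013871712120516356 539
side spoke -37.6 mod72 34.41 55 spread 1.4
side spoke 33.7 mod72 33.69 80 spread 1.3
side spoke 106.3 mod72 34.33 72 spread 1.4
side spoke 178.8 mod72 34.78 45 spread 0.6
side spoke -110.0 mod72 34.05 77 spread 33.4
tube 37.30776524374055 533
ring 0.67 r 0.05646846258210209 ang 32.67786527463911
disc 0.65 r 0.05579169733881986 ang -37.47970974985515
stub 0.8 r 0.05848040242065212 ang 178.5306314206675
top spoke -37.3 mod72 34.68 61 spread 1.4
top spoke 34.5 mod72 34.5 61 spread 1.4
top spoke 106.6 mod72 34.58 66 spread 1.4
top spoke 178.7 mod72 34.67 61 spread 1.2
top spoke -109.8 mod72 34.19 81 spread 26.4
tube 35.46987705483094 443
ring 0.74 r 0.055065634936733464 ang 31.89438424067554
disc 0.66 r 0.05805886179102295 ang -39.34251764378762
stub 0.84 r 0.05549137582214387 ang -179.91997971866328
```

View pics/top_end.png

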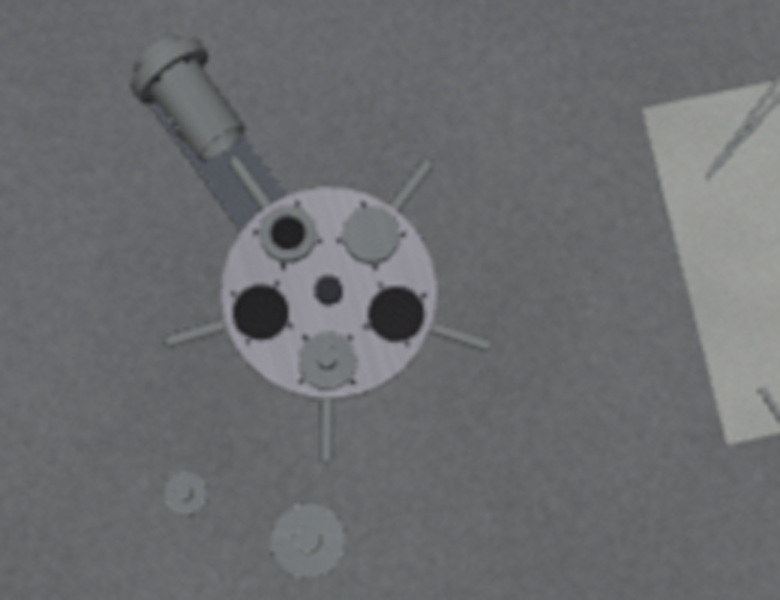

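The ring at crop (288,233) stands in line with the hub cap (328,290) and the tube. All pieces are seated and the arm is clear.

```bash
python3 -c "from station import *; print(job_done())"
```

```text
the job is handed in; nothing more can be done
None
```

I turned the carousel about 34° counter-clockwise by pushing the stub's spoke with the closed fingertips. Then I backed the finger off, lifted it, moved the arm clear and handed the job in at about 11 s. No verdict is reported.

- **Alignment:** the ring's spoke is off the tube axis by +0.25° in the top camera and −0.33° in the side camera, under 0.4 mm at the ring. The wheel held still after I withdrew the finger.
- **Disagreement:** the recogniser's own ring positions read 2–3° behind its spoke. That is about 2–3 mm, within its stated 4 mm error and the 7 mm limit. A direct pixel check on the top picture gave about 35°, in line with the tube.
- **Pieces:** ring, disc and stub measured 55–58 mm from the axis and look flat in their seats in the last picture.
- **Contact and other things:** the wrist force stayed under about 2 N at every reading I saw, taken at the end of each move. I did not re-measure the bottle, screwdriver or jar at the end, but the arm never went near the bottle or screwdriver and passed well above the jar's height.

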